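# Unlock the sprung medicine box and keep the key turned

## Task

Please get the grey medicine box open for me: somebody left a lemon on its lid, so first drop that lemon into the fruit bowl. Then take the key with the round head out of the wooden key block, push it fully home into the lock on the box's front deck, with a little wiggle where the sticky pins catch, and turn it clockwise through its full quarter turn so that the lid springs ajar. The lock springs back if you let go, so finish still gripping the key and holding it turned, and leave the other two keys, the bowl, the mug and the spice jar where they are.

Things in the scene. Friction and masses are not known exactly. Their poses are not given: they have to be found in the camera images.
- lemon: The yellow lemon lying on the medicine box's lid (85 g, mass varies): 70 mm long along its x, 51 mm across its y, 52 mm high; origin at the centre of its underside as it lies at the start, z up. It turns with the lemon, so once it rolls refer to lemon_center.
- lemon_center (a point): The middle of that lemon, 26 mm above lemon's origin at the start.
- bowl: Round green-brown fruit bowl with a cream inside, loose, 200 mm across the rim, 102 mm high, inner floor 11 mm up and about 100 mm across; origin at the centre of its underside. Its walls slope, so a lemon settles near its middle. Empty at the start. It stands either left or right of the medicine box.
- med_box: Grey sheet-steel medicine box, fixed, 180 mm deep (x), 240 wide (y), 86 high; origin at the centre of its underside, z up, -x its front with a green cross. The front 61 mm of its top is a flat fixed deck, 80 mm high, carrying the lock 59 mm in front of the origin; behind it the lid, hinged at the rear: flat top at 83 mm, raised edge to 86 mm.
- lid (a joint): The lid's hinge: 0 = shut, grows as the front edge rises. The lock's cam holds it shut; once the lock has turned about 60 degrees weak springs raise it to about 0.17 rad (front edge up about 20 mm). With the lemon on it the springs are too weak to lift it.
- lid_edge (a point): Middle of the lid's front edge, at its top.
- keyway (a point): Centre of the keyway's mouth, on the lock's axis, in the flat face of the brass plug, flush with its steel ring (39 mm across), 83 mm above the worktop. z up, out of the lock; y along the slot's long side, x across (the box's y and x while locked); turns with the plug. Slot 13 by 5.6 mm, vertical, over 30 mm deep, with a 1.5 mm chamfer round the mouth.
- lock (a joint): Angle of the lock's plug in rad: 0 = locked, grows clockwise seen from above, stop at 1.6. A spring (0.05 N m when turned) drives it back to 0. Until the key is fully home it is blocked (gives way only if forced with over 0.3 N m); then it turns with under 0.1 N m. The key has about 0.15 rad of play in the slot, so the gripper must turn somewhat more than a quarter turn.
- key_round: The medicine box's key: black round head 30 mm across, 8 mm thick, flat steel blade. Stands upright, blade down, in any of the key block's three slots. Origin on its axis at the shoulder: the underside of a collar (8 by 20 by 4 mm) that rests on the block's top, and on the plug's face when home. z up, y along the blade's width, x through the head's thickness. 30 g.
- key_tip (a point): Point of that key's blade, 26 mm below key_round's origin. The blade is 11 mm wide (y) and 4 mm thick (x), its last 8 mm a blunt point; it fits either way round. The head's two faces are flat from 4 to 33 mm above the shoulder and 22 mm wide, the place to grip it from above.
- key_square: Another key, to be left in the block: head 27 mm square, otherwise as key_round.
- key_narrow: Another key, to be left in the block: head 15 mm wide and 36 mm high, otherwise as key_round.
- key_block: Wooden key block, fixed, 50 mm (x) by 140 mm (y) by 40 mm high; origin at the centre of its underside. Three vertical slots, 13 mm (y) by 5.6 mm (x), 32 mm deep, in a row along y, 42 mm apart. It stands on the other side of the medicine box from the bowl.
- mug: Cream mug with a handle, loose bystander at the far left, 86 mm high; origin under it.
- spice_jar: Spice jar with an ochre cap, loose bystander at the back left, 42 mm across, 106 mm high; origin under its centre.
- pins (a point): Point in the lock 8 mm below the keyway's mouth, at the first of three pins that reach into the slot from its +y narrow side, 8, 15 and 22.5 mm deep; the key's pointed tip must push each aside. The upper two stick: a straight push takes 10 to 25 N, but with the key rocked 1 to 2 mm along the slot (towards +y and back) at each catch, 12 N will do.
Things that resemble listed ones, but are neither listed nor needed, are in the scene too. There is more than one size of the lemon; the job needs the larger.

How it is judged:
By the outcome, as a careful person would: the job done as asked, in the order asked, and still so for the second after the job is handed in, while the arm keeps its last pose, push and grip.
It also fails if it takes over 72 s, if anything falls off the work surface, if the arm or the gripper's body presses on something with over 40 N, if the wrist force passes 120 N, or if a joint passes its speed limit or range.

## Robot

A 6-joint arm with a two-finger parallel gripper is mounted at the origin on a cart in front of the work surface, level with it; the furniture and walls round the work are solid. World frame = base frame: x ahead of the robot, y to its left, z up, the work surface at z = 0. Lengths are in m, angles in rad, forces in N, time in s.
With the tool pointing down it reaches from about 0.35 to 0.775 m from the base axis. Payload 7.3 kg.
Tool frame: the origin (TCP) lies midway between the tips of the shut fingers; the grasp point (between the pads) lies 19 mm behind it; z points along the fingers, y is the line along which they close (so a half turn about z gives the same grasp; the last joint's range is limited). The gripper opens to 92 mm and grips with 3 to 60 N. Pads are 19 mm wide; open, the fingers measure 130 mm over their backs; the gripper's body (75 mm by 190 mm) begins 47 mm behind the grasp point.
Start: joints at [-1.441, 0.342, 1.524, -0, 1.275, -0.146], TCP at [0.143, -0.505, 0.227] pointing down, gripper open.
Joint ranges: [-2.53, 2.53], [-0.77, 2.02], [0.04, 2.7], [-1, 4.14], [0.28, 2.66], [-3.11, 3.11]. Speed limits (rad/s): [2.57, 2.57, 3.14, 3.14, 3.14, 3.14].

## Interface

Orientations are given as [roll, pitch, yaw] about the fixed x, y, z axes, in that order (R = Rz(yaw) Ry(pitch) Rx(roll)).
In Python, from cell import monitor, vision, workorder gives the robot as it stands.
- The arm moves only by the tool move_arm, never from a script. Its argument "rows" is a list of rows, each a list of 5 numbers: the shift along the world's x, y, z in mm, then the turn about the world's z in rad, then the closure, from -1 (fully open) to 1 (shut). A call has 1 to 12 rows; each row shifts and turns the commanded pose from where the row before left it; what a row does not reach is not made up. A row lasts 1/10 s, in which the tool goes at most 50 mm and 8.59 degrees, less where a joint would pass 70% of its speed; a pose out of reach is approached as far as the arm can. A call is refused whole if a number of a shift passes 50 or a number of a turn 0.15, either way. A call with a gripper value outside its range is refused whole. The fingers move at their own pace and stop on an object; "newtons" is the grip in N (left out, the last holds). Time passes only in rows, so rows that do not move let the fingers close. It gives the time, the measured TCP pose, the force, the opening and the grip force at its end, in the units of the state.
- monitor.observe(): the state, without advancing time (a new reading comes with each control period).
- vision.read_camera(name): name is "side" or "top"; returns the picture (480x640x3 uint8, red, green, blue); there is no depth.
- vision.get_calibration(name): a dict with "K" (3x3 intrinsics, pixels), "T" (4x4, takes a point from camera to world coordinates). Camera axes: x right, y up, looking along -z (the intrinsics and any distortion apply to the point x, -y, -z); pixel columns grow to the right and rows downward; lengths in m; the calibration is good to about 2 mm. A picture is of the moment at which its call begins. get_calibration takes no time and is no camera call.
- workorder.hand_in(): hands the job in; it is judged then, once.
The state is a dict: "time": time; "qpos": joint angles; "qvel": joint speeds; "joint_efforts": joint torques, N m; "tool_pos": TCP position; "tool_rot": TCP orientation; "contact_force": force on the tool from outside, world axes, zero at the start; "torque": the same for the moment, N m; "opening": finger opening in m; "grip_force": force on a finger pad.
Only numpy, scipy, OpenCV 4.12 (cv2) and the standard library are available. Lean on these libraries where they do the work, as an engineer would, in place of code of your own. Each camera call takes 0.05 s, during which the arm holds its last target. There are 200 camera calls.

## Working session

There is one attempt and no reset: what is moved stays moved. The work goes in short steps, Python scripts to look and compute and a tool call to move; the robot and the scene stay as the last step left them, time stands still between calls to the robot, and variables do not carry over. Pictures are saved under pics/ and viewed, at most 10 in all, crops included, and the job is handed in when it is done.

Besides the shell and the picture viewer there is one more tool, called after "Request:" as a command line: name --pt "numbers of a row" for each row, then --argument value for the rest. move_arm: Moves the arm, as the interface text tells. Its arguments: {"type":"object","properties":{"rows":{"type":"array","items":{"type":"array","items":{"type":"number"}}},"newtons":{"type":"number"}},"required":["rows"]}

```bash
ls; mkdir -p pics; python3 - <<'E'
from cell import monitor, vision
import cv2,numpy as np
np.set_printoptions(precision=4,suppress=True)
print(monitor.observe())
for n in("top","side"):
    im=vision.read_camera(n); cv2.imwrite(f"pics/{n}0.png",im[:,:,::-1]); c=vision.get_calibration(n); print(n,c)
E
```

```text
pics
{'time': 0.0, 'qpos': array([-1.441 ,  0.3427,  1.525 , -0.    ,  1.2754, -0.146 ]), 'qvel': array([-0.0022, -0.0014,  0.0022, -0.0009,  0.0004, -0.0001]), 'joint_efforts': array([ -0.0004, -43.1241, -24.4223,   0.0719,   0.0557,  -0.0002]), 'tool_pos': array([ 0.1429, -0.5047,  0.226 ]), 'tool_rot': array([-3.14  , -0.0002,  0.2758]), 'contact_force': array([-1.2761,  0.922 ,  0.6887]), 'torque': array([-0.024 ,  0.0008, -0.0287]), 'grip_force': 0.0, 'opening': 0.09194219911983427}
top {'K': array([[439.9235,   0.    , 320.6917],
       [  0.    , 439.9235, 243.6241],
       [  0.    ,   0.    ,   1.    ]]), 'T': array([[ 0.0111,  0.9855, -0.1692,  0.3472],
       [-0.9999,  0.0113, -0.0001,  0.1587],
       [ 0.0019,  0.1691,  0.9856,  1.3742],
       [ 0.    ,  0.    ,  0.    ,  1.    ]])}
side {'K': array([[465.5901,   0.    , 324.5476],
       [  0.    , 465.5901, 239.4476],
       [  0.    ,   0.    ,   1.    ]]), 'T': array([[ 1.    ,  0.0052, -0.0015,  0.5736],
       [-0.004 ,  0.5138, -0.8579, -0.8258],
       [-0.0036,  0.8579,  0.5138,  0.6688],
       [ 0.    ,  0.    ,  0.    ,  1.    ]])}
```

View pics/top0.png

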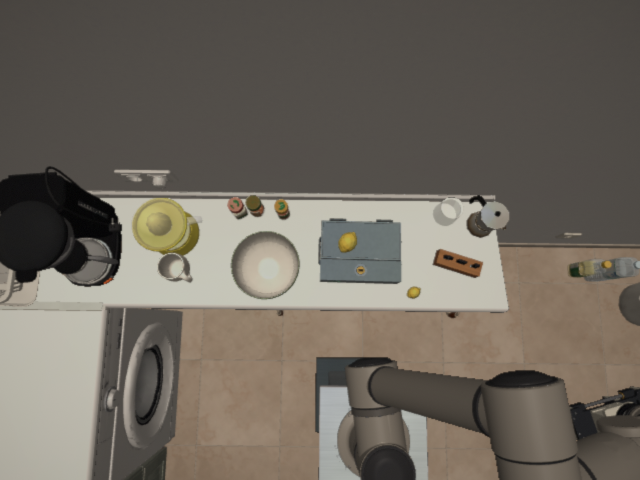

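View pics/side0.png

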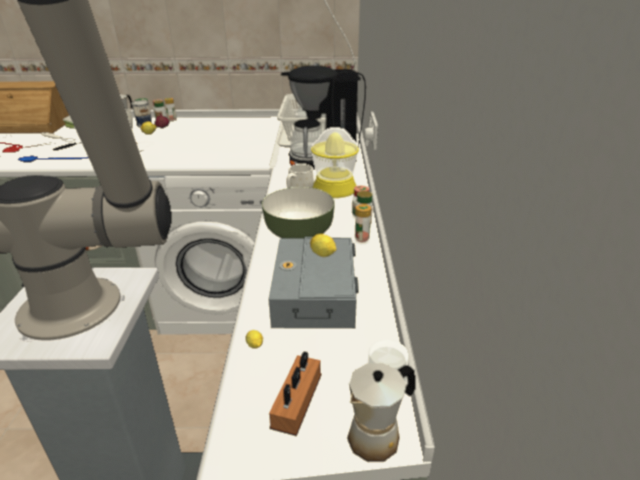

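The top view shows the large lemon on the lid at (347,242) and a smaller one on the worktop at (414,293). The bowl is at (265,265), the lock at (361,270) and the key block at (459,262). In the side view the keys are at (304,360), (296,377) and (287,395). I'll enlarge those areas and measure them.

```bash
cat > h.py <<'E'
import cv2,numpy as np
from cell import monitor, vision
np.set_printoptions(precision=4,suppress=True)
C={n:vision.get_calibration(n) for n in("top","side")}
def ray(n,u,v):
    K,T=C[n]["K"],C[n]["T"]; d=np.linalg.solve(K,[u,v,1.]); return T[:3,3],T[:3,:3]@[d[0],-d[1],-d[2]]
def plane(n,u,v,z):
    o,d=ray(n,u,v); return o+d*(z-o[2])/d[2]
def tri(a,b):
    (o,d),(p,e)=ray("top",*a),ray("side",*b); s=np.linalg.lstsq(np.c_[d,-e],p-o,rcond=None)[0]
    A,B=o+s[0]*d,p+s[1]*e; return (A+B)/2,np.linalg.norm(A-B)
def proj(n,P):
    K,T=C[n]["K"],C[n]["T"]; c=T[:3,:3].T@(np.asarray(P)-T[:3,3]); q=K@[c[0],-c[1],-c[2]]; return q[:2]/q[2]
def look(n,f):
    im=vision.read_camera(n)[:,:,::-1].copy(); cv2.imwrite(f"pics/{f}.png",im); return im
def blobs(m,amin=20):
    n,l,s,c=cv2.connectedComponentsWithStats(m.astype(np.uint8)); return [(s[i][4],s[i][:4],c[i]) for i in range(1,n) if s[i][4]>=amin]
E
python3 - <<'E'
from h import *
t=cv2.imread("pics/top0.png"); s=cv2.imread("pics/side0.png")
a=cv2.resize(t[195:315,310:510],None,fx=4,fy=4,interpolation=cv2.INTER_CUBIC)[:, :800]
cv2.imwrite("pics/cropT.png",a)
b=cv2.resize(s[340:440,262:342],None,fx=5.5,fy=5.5,interpolation=cv2.INTER_CUBIC)
c=cv2.resize(s[225:300,262:342],None,fx=4,fy=4,interpolation=cv2.INTER_CUBIC)
o=np.zeros((550,780,3),np.uint8); o[:550,:440]=b; o[:300,445:765]=c; cv2.imwrite("pics/cropS.png",o)
for n,im in(("top",t),("side",s)):
    h=cv2.cvtColor(im,cv2.COLOR_BGR2HSV)
    print(n,"yellow",blobs(cv2.inRange(h,(20,130,90),(32,255,255))>0,40))
    print(n,"wood",blobs(cv2.inRange(h,(4,110,60),(16,255,230))>0,150))
    print(n,"steelblue",blobs(cv2.inRange(h,(95,35,40),(112,140,190))>0,400))
E
```

```text
top yellow [(np.int32(96), array([247, 197,  12,  12], dtype=int32), array([252.6667, 202.0938])), (np.int32(460), array([150, 205,  48,  50], dtype=int32), array([184.2043, 238.7326])), (np.int32(265), array([339, 232,  18,  20], dtype=int32), array([347.2642, 241.6906])), (np.int32(47), array([602, 261,   9,   7], dtype=int32), array([606.5319, 263.8936])), (np.int32(96), array([408, 287,  12,  11], dtype=int32), array([413.4375, 292.0938]))]
top wood [(np.int32(641), array([434, 250,  48,  27], dtype=int32), array([457.3276, 263.3261]))]
top steelblue []
side yellow [(np.int32(127), array([141, 121,  15,  12], dtype=int32), array([147.7402, 126.8189])), (np.int32(122), array([312, 149,  46,  10], dtype=int32), array([333.6639, 154.5738])), (np.int32(561), array([313, 177,  43,  20], dtype=int32), array([335.8699, 186.615 ])), (np.int32(58), array([357, 191,  14,   6], dtype=int32), array([363.8276, 193.8966])), (np.int32(73), array([356, 210,  14,   7], dtype=int32), array([362.5068, 213.2466])), (np.int32(428), array([311, 233,  25,  23], dtype=int32), array([322.4603, 244.3551])), (np.int32(204), array([247, 331,  15,  16], dtype=int32), array([254.0833, 338.5196]))]
side wood [(np.int32(1978), array([270, 356,  50,  79], dtype=int32), array([295.1871, 397.4449]))]
side steelblue []
```

View pics/cropT.png

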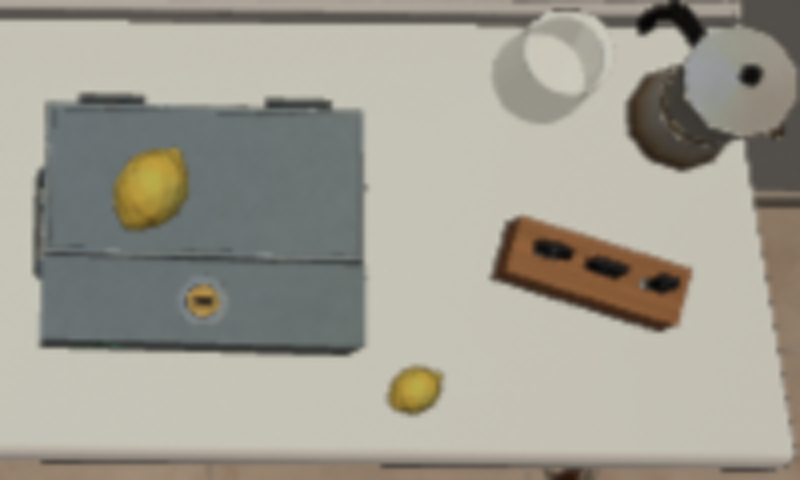

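View pics/cropS.png

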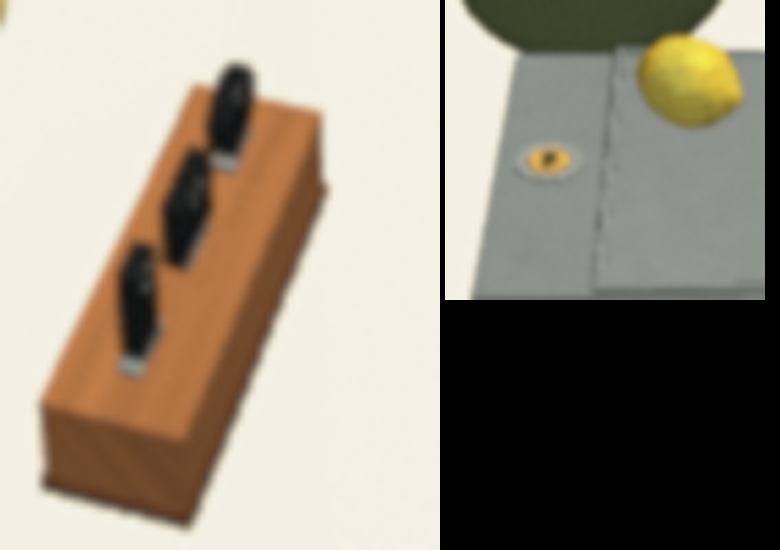

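The side crop shows three keys. The far one (304,361) has a rounded outline with no corners. The middle one (296,377) has a square head with corners, and the near one (287,395) is narrow. So key_round is the far one, which is the leftmost in the top view at about (448,257). Of the two lemons, the one on the lid is the larger (265 px against 96 px), and it's the one the task means. Next I'll compute positions.

```bash
python3 - <<'E'
from h import *
t=cv2.imread("pics/top0.png"); s=cv2.imread("pics/side0.png")
T=lambda x,y:(310+(x+.5)/4-.5,195+(y+.5)/4-.5)
S=lambda x,y:(262+(x+.5)/5.5-.5,340+(y+.5)/5.5-.5)
print("lemon",tri((347.26,241.69),(322.46,244.36)), plane("top",347.26,241.69,.109))
# lemon axis
h=cv2.cvtColor(t,cv2.COLOR_BGR2HSV); m=cv2.inRange(h,(20,130,90),(32,255,255)); m[:, :330]=0; m[:,370:]=0
pts=np.array([plane("top",x,y,.109)[:2] for y,x in np.argwhere(m)]); c=pts.mean(0); w,v=np.linalg.eigh(np.cov((pts-c).T)); print("lem c",c,"len",4*np.sqrt(w),"axis yaw",np.arctan2(v[1,1],v[0,1]))
for n,im,r in(("top",t,(345,255,375,285)),("side",s,(275,255,300,275))):
    h=cv2.cvtColor(im,cv2.COLOR_BGR2HSV); x0,y0,x1,y1=r
    m=cv2.inRange(h[y0:y1,x0:x1],(8,100,90),(28,255,255)); b=cv2.convexHull(cv2.findNonZero(m)); M=cv2.moments(b); u=(M['m10']/M['m00']+x0,M['m01']/M['m00']+y0); print("plug",n,u,m.sum()//255,plane(n,*u,.083))
a,b=[plane("top",*T(*p),.083) for p in((60,254),(355,262.5))]; d=a-b; print("lid front edge dir yaw(of +y)",np.arctan2(-d[0],d[1]),np.linalg.norm(d),a,b)
a,b=[plane("top",*T(*p),.080) for p in((42,346),(350,351))]; d=a-b; print("deck front",np.arctan2(-d[0],d[1]),np.linalg.norm(d))
tc=np.array([plane("top",*T(*p),.04) for p in((520,217),(691,268),(672,328),(505,275))])
sc=np.array([plane("side",*S(*p),.04) for p in((197,87),(42,405),(187,440),(322,113))])
for q in(tc,sc):
    print("block",q[:,:2].tolist(),"c",q.mean(0)); d=q[0]+q[3]-q[1]-q[2] if q is tc else None
    L=[np.linalg.norm(q[i]-q[(i+1)%4]) for i in range(4)]; print(L)
for q,(i,j) in((tc,((0,1),(3,2))),(sc,((0,1),(3,2)))):
    for k,l in((i),(j)): d=q[k]-q[l]; print("yaw",np.arctan2(-d[0],d[1]))
# keys dark blobs
for n,im,z in(("top",t,.06),("side",s,.06)):
    g=im.max(2)<60; mm=np.zeros_like(g)
    if n=="top": mm[250:275,436:485]=1
    else: mm[345:412,275:315]=1
    for a_,bb,cc in blobs(g&mm.astype(bool),8): print(n,a_,bb,cc,plane(n,*cc,z))
# bowl
h=cv2.cvtColor(t,cv2.COLOR_BGR2HSV)
print(plane("top",265,264.5,.102),plane("top",232,265,.102),plane("top",299,265,.102))
E
```

```text
lemon (array([0.5704, 0.0814, 0.1124]), np.float64(2.4930963349945524e-05)) [0.571  0.0812 0.109 ]
lem c [0.5655 0.0786] len [0.0572 0.1047] axis yaw -2.8047058478690183
plug top (360.3380952380952, 269.9190476190476) 39 [0.4915 0.041  0.083 ]
plug side (287.4413145539906, 264.69483568075117) 44 [0.4916 0.0427 0.083 ]
lid front edge dir yaw(of +y) -0.017692674559771235 0.21837214494708457 [0.5254 0.1466 0.083 ] [ 0.5215 -0.0717  0.083 ]
deck front -0.004959570159075891 0.22652186124155557
block [[0.5640269801114637, -0.20684686546067674], [0.5260243903033252, -0.3362610240119319], [0.4798849439429127, -0.3194641535829865], [0.5190197280045723, -0.19383134018337764]] c [ 0.5222 -0.2641  0.04  ]
[np.float64(0.13487854264357638), np.float64(0.04910176541278489), np.float64(0.1315869869183639), np.float64(0.04685143157318985)]
block [[0.523436771612111, -0.19450066463326243], [0.48369508669743627, -0.3229603916596028], [0.52702080027497, -0.335445586859998], [0.565691397097401, -0.20674370842535017]] c [ 0.525  -0.2649  0.04  ]
[np.float64(0.1344667356171747), np.float64(0.04508877417045691), np.float64(0.13438596865450603), np.float64(0.04399256182807611)]
yaw -0.2856218421737447
yaw -0.30197475756404024
yaw -0.3000315071219607
yaw -0.2918846774438597
top 31 [444 255   9   5] [447.9355 257.0968] [ 0.5359 -0.2256  0.06  ]
top 30 [457 260  10   4] [461.3 261.5] [ 0.523  -0.2653  0.06  ]
top 23 [472 264   8   4] [475.1739 265.4783] [ 0.5114 -0.3066  0.06  ]
side 74 [300 353   7  15] [303.4324 360.1351] [ 0.5363 -0.2262  0.06  ]
side 99 [292 368   8  20] [295.3939 377.5152] [ 0.524  -0.2663  0.06  ]
side 88 [284 385   6  20] [286.5682 394.6477] [ 0.5114 -0.3027  0.06  ]
[0.5021 0.3201 0.102 ] [0.4995 0.416  0.102 ] [0.5018 0.2211 0.102 ]
```

```bash
python3 - <<'E'
from h import *
t=cv2.imread("pics/top0.png")
h=cv2.cvtColor(t,cv2.COLOR_BGR2HSV); m=cv2.inRange(h,(18,90,60),(34,255,255)); m[:, :330]=0; m[:,365:]=0; m[256:]=0; m[:225]=0
pts=np.array([plane("top",x,y,.109)[:2] for y,x in np.argwhere(m)]); c=pts.mean(0); w,v=np.linalg.eigh(np.cov((pts-c).T)); print("lem c",c,"len",4*np.sqrt(w),"yaw",np.arctan(v[1,1]/v[0,1]))
p,e=tri((360.34,269.92),(287.44,264.69)); print("plug",p,e)
E
```

```text
lem c [0.5711 0.0806] len [0.0494 0.0658] yaw -0.5888290380244764
plug [0.4916 0.0411 0.0841] 0.00032752635556334897
```

Request:
move_arm --pt "0 0 20 0 -1" --pt "30 40 20 0 -1" --pt "30 50 0 -0.1 -1" --pt "35 50 0 -0.1 -1" --pt "45 50 0 -0.1 -1" --pt "45 50 0 -0.1 -1" --pt "45 50 0 -0.1 -1" --pt "45 50 0 -0.1 -1" --pt "45 50 0 -0.1 -1" --pt "40 50 0 -0.1 -1" --pt "35 50 0 0 -1" --pt "30 50 0 0 -1" --newtons 15

```text
time: 1.3
tool_pos: [0.479, -0.0736, 0.265]
tool_rot: [3.141, 0.0, -0.524]
contact_force: [-0.7, -1.1, 0.1]
opening: 0.092
grip_force: 0.0
```

Request:
move_arm --pt "0 0 0 -0.06 -1" --pt "0 0 0 0 -1" --pt "0 0 0 0 -1"

```text
time: 1.6
tool_pos: [0.4778, -0.0757, 0.265]
tool_rot: [3.141, 0.001, -0.583]
contact_force: [0.3, -0.1, -0.1]
opening: 0.0918
grip_force: 0.0
```

Remaining to the lemon: x +93, y +156.5. Then down from z 0.265 to 0.091.

Request:
move_arm --pt "25 40 0 0 -1" --pt "25 40 0 0 -1" --pt "22 40 0 0 -1" --pt "21 36 0 0 -1" --pt "0 0 -30 0 -1" --pt "0 0 -40 0 -1" --pt "0 0 0 0 -1" --pt "0 0 0 0 -1"

```text
time: 2.4
tool_pos: [0.5711, 0.0792, 0.1958]
tool_rot: [3.141, 0.001, -0.586]
contact_force: [0.4, 0.7, 0.8]
opening: 0.0915
grip_force: 0.0
```

Request:
move_arm --pt "0 1.5 -35 0 -1" --pt "0 0 -35 0 -1" --pt "0 0 -20 0 -1" --pt "0 0 -14 0 -1" --pt "0 0 0 0 -1" --pt "0 0 0 0 1" --pt "0 0 0 0 1" --pt "0 0 0 0 1" --pt "0 0 0 0 1" --pt "0 0 0 0 1" --pt "0 0 0 0 1" --pt "0 0 0 0 1" --newtons 15

```text
time: 3.6
tool_pos: [0.5712, 0.0821, 0.0915]
tool_rot: [-3.141, -0.0, -0.584]
contact_force: [0.8, 0.1, 2.4]
opening: 0.0498
grip_force: 15.0
```

Request:
move_arm --pt "0 0 20 0 1" --pt "0 0 35 0 1" --pt "0 0 35 0 1" --pt "-9 28 5 0 1" --pt "-10 35 0 0 1" --pt "-10 35 0 0 1" --pt "-10 35 0 0 1" --pt "-10 35 0 0 1" --pt "-10 35 0 0 1" --pt "-10 35 0 0 1" --pt "0 0 0 0 1" --pt "0 0 0 0 1"

```text
time: 4.8
tool_pos: [0.5016, 0.3205, 0.1858]
tool_rot: [3.14, 0.0, -0.582]
contact_force: [-0.4, -0.7, -1.5]
opening: 0.0493
grip_force: 15.0
```

Request:
move_arm --pt "0 0 -35 0 1" --pt "0 0 -40 0 1" --pt "0 0 -40 0 1" --pt "0 0 0 0 1" --pt "0 0 0 0 -0.5" --pt "0 0 0 0 -0.5" --pt "0 0 0 0 -0.5" --pt "0 0 0 0 -0.5" --pt "0 0 0 0 -0.5" --pt "0 0 35 0.15 -0.5" --pt "0 0 45 0.15 -0.5" --pt "0 0 45 0.15 -0.5"

```text
time: 6.0
tool_pos: [0.5017, 0.3199, 0.1978]
tool_rot: [3.141, 0.001, -0.128]
contact_force: [0.7, 0.5, 0.2]
opening: 0.0686
grip_force: 0.0
```

Request:
move_arm --pt "3 -30 20 0.14 0.1" --pt "3 -45 0 0.14 0.1" --pt "3 -45 0 0.14 0.1" --pt "3 -45 0 0.14 0.1" --pt "3 -45 0 0.14 0.1" --pt "3 -45 0 0.14 0.1" --pt "3 -45 0 0.14 0.1" --pt "3 -45 0 0.14 0.1" --pt "3 -45 0 0.14 0.1" --pt "3 -45 0 0.14 0.1" --pt "3 -45 0 0 0.1" --pt "1 -45 0 0 0.1"

```text
time: 7.2
tool_pos: [0.536, -0.2009, 0.2168]
tool_rot: [3.141, 0.0, 1.248]
contact_force: [1.3, 1.0, -0.3]
opening: 0.0415
grip_force: 0.0
```

```bash
python3 - <<'E'
from h import *
for n in("top","side"): look(n,n+"1")
t=cv2.imread("pics/top1.png"); s=cv2.imread("pics/side1.png")
o=np.hstack([cv2.resize(t[215:315,210:310],None,fx=4,fy=4),cv2.resize(s[175:275,250:350],None,fx=4,fy=4)]); cv2.imwrite("pics/c1.png",o)
print(monitor.observe()["tool_pos"],monitor.observe()["tool_rot"])
E
```

```text
[ 0.5357 -0.2043  0.2163] [3.1403 0.0019 1.242 ]
```

View pics/c1.png

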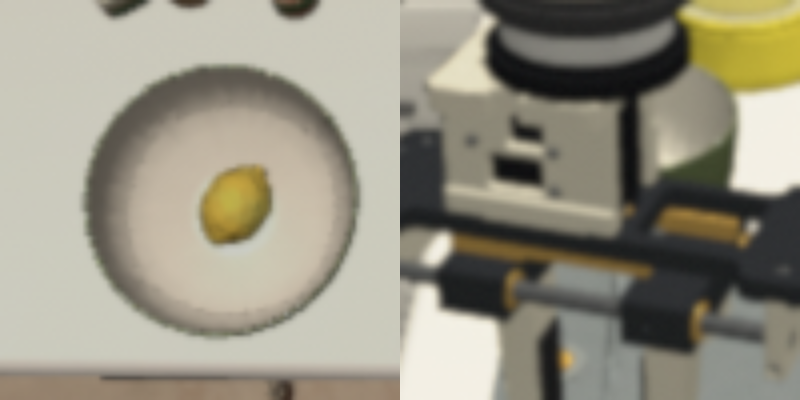

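The lemon sits in the bowl. Next I'll approach the key.

Request:
move_arm --pt "0 -21 -30 0.033 0.1" --pt "0 0 -40 0 0.1" --pt "0 0 -40 0 0.1" --pt "0 0 0 0 0.1" --pt "0 0 0 0 0.1"

```text
time: 7.8
tool_pos: [0.5363, -0.2195, 0.1071]
tool_rot: [-3.141, -0.0, 1.281]
contact_force: [0.6, -0.6, 0.9]
opening: 0.0415
grip_force: 0.0
```

```bash
python3 - <<'E'
from h import *
s=look("side","side2"); st=monitor.observe()
print(st["tool_pos"],st["tool_rot"],proj("side",st["tool_pos"]),proj("side",[.536,-.225,.06]))
cv2.imwrite("pics/c2.png",cv2.resize(s[290:430,240:380],None,fx=4,fy=4,interpolation=cv2.INTER_CUBIC))
E
```

```text
[ 0.5371 -0.2201  0.1083] [3.1389 0.0005 1.2809] [303.2836 337.3363] [303.3056 359.6369]
```

View pics/c2.png

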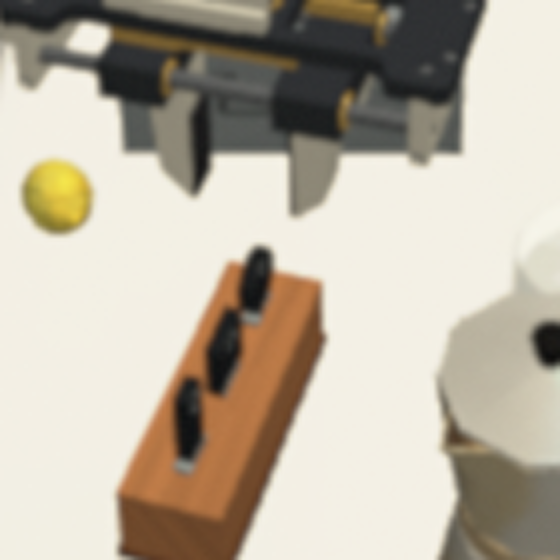

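Both fingers straddle the round key, with the tips at about (289,338) and (314,343) and the key at (304,361). I'll descend and grip.

Request:
move_arm --pt "-1 -5 -20 0 0.1" --pt "0 0 -25 0 0.1" --pt "0 0 -16 0 0.1" --pt "0 0 0 0 0.1" --pt "0 0 0 0 1" --pt "0 0 0 0 1" --pt "0 0 0 0 1" --pt "0 0 0 0 1" --pt "0 0 0 0 1" --pt "0 0 0 0 1" --newtons 20

```text
time: 8.85
tool_pos: [0.536, -0.2255, 0.0459]
tool_rot: [3.139, 0.0, 1.28]
contact_force: [3.2, -0.3, 1.4]
opening: 0.0082
grip_force: 20.0
```

Request:
move_arm --pt "0 0 0 0 1" --pt "0 0 0 0 1" --pt "0 0 5 0 1" --pt "0 0 10 0 1" --pt "0 0 20 0 1" --pt "0 0 30 0 1" --pt "0 0 40 0 1" --pt "0 0 15 0 1" --pt "0 0 0 0 1" --pt "0 0 0 0 1" --newtons 45

```text
time: 9.85
tool_pos: [0.5339, -0.2246, 0.1641]
tool_rot: [-3.139, -0.0, 1.28]
contact_force: [-0.2, -0.2, -1.0]
opening: 0.008
grip_force: 45.0
```

```bash
python3 - <<'E'
from h import *
s=look("side","side3"); st=monitor.observe()
print(st["tool_pos"],st["tool_rot"],st["opening"],proj("side",st["tool_pos"]),proj("side",st["tool_pos"]-[0,0,.032]))
cv2.imwrite("pics/c3.png",cv2.resize(s[270:400,240:380],None,fx=5,fy=4.5,interpolation=cv2.INTER_CUBIC))
E
```

```text
[ 0.5337 -0.2244  0.1635] [-3.1378 -0.0008  1.2803] 0.0076693121714990625 [300.2707 314.3235] [300.8432 328.9092]
```

View pics/c3.png

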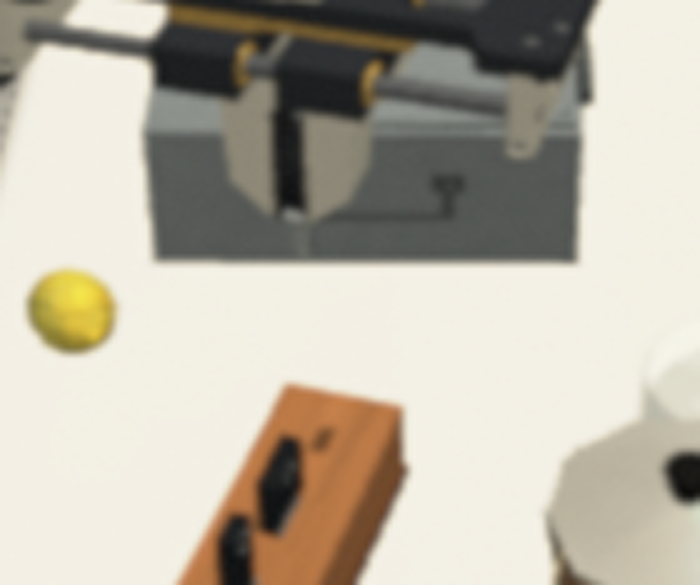

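The key is lifted out. The blade shows below the fingertips at crop (303,235), and the vacated slot is at crop (322,438), which is about px (304.4,367). I'll measure the slot to get the key's offset in the grip.

```bash
python3 - <<'E'
from h import *
s=cv2.imread("pics/side3.png"); t=look("top","top3")
for n,im,r in(("side",s,(299,362,310,373)),("top",t,(440,250,456,262))):
    x0,y0,x1,y1=r; g=im[y0:y1,x0:x1].astype(float).sum(2)
    w=np.clip(np.median(g)-25-g,0,None); yy,xx=np.mgrid[y0:y1,x0:x1]
    print(n,g.astype(int)//3)
    u=(w*xx).sum()/w.sum(),(w*yy).sum()/w.sum(); print(u,plane(n,*u,.04))
E
```

```text
side [[127 126 125 126 127 129 132 132 131 129 128]
 [126 126 125 125 127 129 130 130 130 128 126]
 [126 125 125 126 124 120 119 121 125 127 125]
 [124 124 125 123 113 103  99 106 119 124 123]
 [114 121 124 119 102  87  86 102 118 123 123]
 [ 88 110 120 110  92  79  87 107 121 122 120]
 [ 65  97 111 102  85  80  93 115 123 121 119]
 [ 52  87 107 101  89  90 104 118 123 120 119]
 [ 49  84 110 112 106 109 117 123 121 119 119]
 [ 48  85 116 124 124 123 125 123 121 118 119]
 [ 54  86 117 128 128 128 126 122 119 118 122]]
(np.float64(301.34850400337126), np.float64(368.79477454698696)) [ 0.532  -0.2276  0.04  ]
top [[ 93 100 105 117 126 140 166 186 191 194 194 193 164  88  34  35]
 [ 91  97  99 100 101 105 117 126 140 164 172 181 136  67  32  37]
 [ 91  94  95  96  97  98 100 102 106 116 120 130  93  44  33  39]
 [ 95  95  94  94  94  95  97  99 100 100 100  99  60  30  34  39]
 [ 99  98  97  95  94  94  94  95  96  97  97  83  45  28  37  40]
 [103 101 100  98  96  96  94  94  92  93  91  63  32  28  38  41]
 [104 104 103 101  93  92  95  95  94  94  90  57  28  33  46  48]
 [102 103 102 100  76  66  65  76  89  96  94  64  47  58  83  86]
 [100 100 100  97  72  55  52  56  75  95 100  93  83  74  95  92]
 [ 99  98  98  97  92  89  80  70  82  97 101 100  96  82  84  87]
 [100  99  99  98  98  97  95  95  97 100 100  99  97  84  95  84]
 [ 99  99  99  99  99  97  97  97  99  99 101  98  86  77  98  76]]
(np.float64(452.4252566735113), np.float64(254.56694045174538)) [ 0.5468 -0.2455  0.04  ]
```

```bash
python3 - <<'E'
from h import *
s=cv2.imread("pics/side3.png"); t=cv2.imread("pics/top3.png")
for n,im,r,b in(("side",s,(302,364,308,371),118),("top",t,(443,256,449,261),97)):
    x0,y0,x1,y1=r; g=im[y0:y1,x0:x1].astype(float).sum(2)/3; w=np.clip(b-4-g,0,None); yy,xx=np.mgrid[y0:y1,x0:x1]
    u=(w*xx).sum()/w.sum(),(w*yy).sum()/w.sum(); print(n,u,plane(n,*u,.04))
print(monitor.observe()["tool_pos"])
E
```

```text
side (np.float64(303.99040139616056), np.float64(367.33944153577664)) [ 0.5367 -0.2242  0.04  ]
top (np.float64(445.9865168539326), np.float64(257.8561797752809)) [ 0.5364 -0.2254  0.04  ]
[ 0.5338 -0.2244  0.1633]
```

Request:
move_arm --pt "-4 25 0 0.05 1" --pt "-5 35 0 0.05 1" --pt "-6 40 0 0.05 1" --pt "-7 45 0 0.05 1" --pt "-7 45 0 0.05 1" --pt "-7 40 0 0.03 1" --pt "-6 35 0 0 1" --pt "0 0 -15 0 1" --pt "0 0 -20 0 1" --pt "0 0 0 0 1" --pt "0 0 0 0 1"

```text
time: 11.05
tool_pos: [0.4923, 0.0399, 0.1296]
tool_rot: [-3.139, -0.0, 1.56]
contact_force: [-0.3, -0.7, -0.2]
opening: 0.0076
grip_force: 45.0
```

```bash
python3 - <<'E'
from h import *
s=look("side","side4"); st=monitor.observe()
for i in range(1): print(st["tool_pos"],st["tool_rot"],st["opening"],st["contact_force"])
print(proj("side",[.4916,.0415,.083]),proj("side",st["tool_pos"]-[0,0,.032]))
cv2.imwrite("pics/c4.png",cv2.resize(s[215:295,240:340],None,fx=7,fy=7,interpolation=cv2.INTER_CUBIC))
E
```

```text
[0.4929 0.0397 0.1302] [-3.1408 -0.      1.5599] 0.0073798001412282155 [-0.155   0.1907  0.7372]
[287.4195 265.0018] [287.6652 259.756 ]
```

View pics/c4.png

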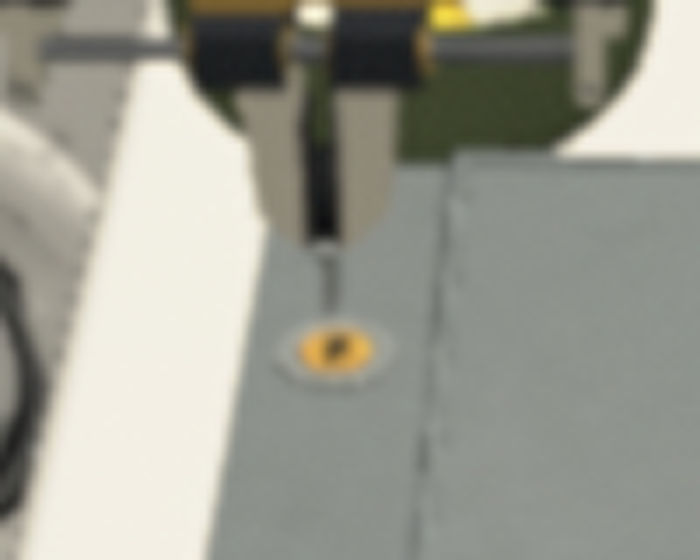

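The side view shows the blade tip at crop (331,308) and the slot centre at (337,350), within about 1 mm in x. I'll nudge it and lower gently.

Request:
move_arm --pt "0.3 1 -6 0 1" --pt "0 0 -4 0 1" --pt "0 0 -3 0 1" --pt "0 0 -2 0 1" --pt "0 0 -2 0 1" --pt "0 0 0 0 1"

```text
time: 11.7
tool_pos: [0.4931, 0.0409, 0.1131]
tool_rot: [-3.141, -0.0, 1.56]
contact_force: [-0.1, 0.6, -0.4]
opening: 0.0075
grip_force: 45.0
```

Request:
move_arm --pt "0 0 -1 0 1" --pt "0 0 -1 0 1" --pt "0 0 -1 0 1" --pt "0 0 0 0 1"

```text
time: 12.1
tool_pos: [0.4932, 0.041, 0.1102]
tool_rot: [-3.142, -0.0, 1.56]
contact_force: [0.3, -0.4, -0.7]
opening: 0.0077
grip_force: 45.0
```

Request:
move_arm --pt "0 0 -1 0 1" --pt "0 0 -1 0 1" --pt "0 0 -1 0 1" --pt "0 0 0 0 1"

```text
time: 12.5
tool_pos: [0.4931, 0.0409, 0.1071]
tool_rot: [-3.141, 0.0, 1.56]
contact_force: [0.5, -0.6, -0.8]
opening: 0.0079
grip_force: 45.0
```

Request:
move_arm --pt "0 0 -1 0 1" --pt "0 0 -1 0 1" --pt "0 0 0 0 1"

```text
time: 12.8
tool_pos: [0.4932, 0.041, 0.1052]
tool_rot: [-3.141, 0.0, 1.56]
contact_force: [-0.3, -0.5, -0.3]
opening: 0.0077
grip_force: 45.0
```

Request:
move_arm --pt "0 0 -1 0 1" --pt "0 0 -1 0 1" --pt "0 0 0 0 1"

```text
time: 13.1
tool_pos: [0.4934, 0.0408, 0.1033]
tool_rot: [3.141, 0.0, 1.56]
contact_force: [0.1, -1.2, -0.3]
opening: 0.0078
grip_force: 45.0
```

Request:
move_arm --pt "0 0 -1 0 1" --pt "0 0 -1 0 1" --pt "0 0 0 0 1"

```text
time: 13.4
tool_pos: [0.4935, 0.0405, 0.1017]
tool_rot: [3.141, 0.001, 1.56]
contact_force: [-1.1, -3.0, 3.0]
opening: 0.0077
grip_force: 45.0
```

First catch felt. I'll rock along y with a light push.

Request:
move_arm --pt "0 0.8 -0.5 0 1" --pt "0 0.7 -0.5 0 1" --pt "0 -0.8 0 0 1" --pt "0 -0.7 0 0 1" --pt "0 0 0 0 1"

```text
time: 13.9
tool_pos: [0.4934, 0.0409, 0.1002]
tool_rot: [3.141, 0.0, 1.56]
contact_force: [0.8, -2.0, 0.8]
opening: 0.008
grip_force: 45.0
```

Request:
move_arm --pt "0 0.8 -0.5 0 1" --pt "0 0.7 -0.5 0 1" --pt "0 -0.8 0 0 1" --pt "0 -0.7 0 0 1" --pt "0 0.8 -0.5 0 1" --pt "0 0.7 -0.5 0 1" --pt "0 -0.8 0 0 1" --pt "0 -0.7 0 0 1" --pt "0 0 0 0 1"

```text
time: 14.8
tool_pos: [0.4931, 0.0412, 0.0981]
tool_rot: [-3.141, -0.001, 1.56]
contact_force: [-0.9, 0.2, 0.4]
opening: 0.0075
grip_force: 45.0
```

Request:
move_arm --pt "0 0.8 -0.5 0 1" --pt "0 0.7 -0.5 0 1" --pt "0 -0.8 0 0 1" --pt "0 -0.7 0 0 1" --pt "0 0.8 -0.5 0 1" --pt "0 0.7 -0.5 0 1" --pt "0 -0.8 0 0 1" --pt "0 -0.7 0 0 1" --pt "0 0 0 0 1"

```text
time: 15.7
tool_pos: [0.4934, 0.041, 0.0963]
tool_rot: [3.141, -0.0, 1.56]
contact_force: [2.4, -1.7, 1.8]
opening: 0.0078
grip_force: 45.0
```

Request:
move_arm --pt "0 0.8 -0.5 0 1" --pt "0 0.7 -0.5 0 1" --pt "0 -0.8 0 0 1" --pt "0 -0.7 0 0 1" --pt "0 0.8 -0.5 0 1" --pt "0 0.7 -0.5 0 1" --pt "0 -0.8 0 0 1" --pt "0 -0.7 0 0 1" --pt "0 0 0 0 1"

```text
time: 16.6
tool_pos: [0.4932, 0.041, 0.0941]
tool_rot: [-3.141, -0.0, 1.56]
contact_force: [-0.2, -2.4, 1.3]
opening: 0.0074
grip_force: 45.0
```

Request:
move_arm --pt "0 0.8 -0.5 0 1" --pt "0 0.7 -0.5 0 1" --pt "0 -0.8 0 0 1" --pt "0 -0.7 0 0 1" --pt "0 0.8 -0.5 0 1" --pt "0 0.7 -0.5 0 1" --pt "0 -0.8 0 0 1" --pt "0 -0.7 0 0 1" --pt "0 0 0 0 1"

```text
time: 17.5
tool_pos: [0.4929, 0.0413, 0.092]
tool_rot: [-3.141, -0.001, 1.56]
contact_force: [0.3, -0.8, 0.0]
opening: 0.0077
grip_force: 45.0
```

Request:
move_arm --pt "0 0.8 -0.5 0 1" --pt "0 0.7 -0.5 0 1" --pt "0 -0.8 0 0 1" --pt "0 -0.7 0 0 1" --pt "0 0.8 -0.5 0 1" --pt "0 0.7 -0.5 0 1" --pt "0 -0.8 0 0 1" --pt "0 -0.7 0 0 1" --pt "0 0 0 0 1"

```text
time: 18.4
tool_pos: [0.4935, 0.0411, 0.0903]
tool_rot: [3.141, -0.0, 1.56]
contact_force: [0.2, -1.7, 1.4]
opening: 0.0079
grip_force: 45.0
```

Request:
move_arm --pt "0 0.8 -0.5 0 1" --pt "0 0.7 -0.5 0 1" --pt "0 -0.8 -0.5 0 1" --pt "0 -0.7 -0.5 0 1" --pt "0 0 0 0 1"

```text
time: 18.9
tool_pos: [0.4935, 0.0411, 0.0887]
tool_rot: [3.141, -0.0, 1.56]
contact_force: [0.3, -1.6, 6.8]
opening: 0.0076
grip_force: 45.0
```

Request:
move_arm --pt "0 0.8 -0.5 0 1" --pt "0 0.7 -0.5 0 1" --pt "0 -0.8 0 0 1" --pt "0 -0.7 0 0 1" --pt "0 0 0 0 1"

```text
time: 19.4
tool_pos: [0.4936, 0.0411, 0.0885]
tool_rot: [3.14, -0.0, 1.56]
contact_force: [-3.4, -0.4, 14.2]
opening: 0.0076
grip_force: 45.0
```

Home: z is 0.0885 as expected and stiff at 14 N. I'll start the clockwise turn and watch the torque.

Request:
move_arm --pt "0 0 0.3 -0.1 1" --pt "0 0 0 -0.1 1" --pt "0 0 0 -0.1 1" --pt "0 0 0 -0.05 1" --pt "0 0 0 0 1" --newtons 50

```text
time: 19.9
tool_pos: [0.4931, 0.041, 0.0886]
tool_rot: [3.141, 0.0, 1.209]
contact_force: [-2.9, -1.8, 12.7]
opening: 0.0078
grip_force: 50.0
```

```bash
python3 -c "
from h import *
s=monitor.observe(); print(s['tool_pos'],s['tool_rot'],s['contact_force'],s['torque'])"
```

```text
[0.4931 0.041  0.0886] [3.1414 0.0001 1.2092] [-2.865  -1.803  12.6836] [-0.406   0.5976  0.0942]
```

Torque is 0.09 N m, so the plug is turning freely. Continuing.

Request:
move_arm --pt "0 0 0 -0.12 1" --pt "0 0 0 -0.12 1" --pt "0 0 0 -0.12 1" --pt "0 0 0 -0.12 1" --pt "0 0 0 -0.12 1" --pt "0 0 0 0 1"

```text
time: 20.5
tool_pos: [0.4922, 0.0412, 0.0885]
tool_rot: [-3.141, 0.001, 0.607]
contact_force: [-6.5, -2.0, 15.4]
opening: 0.0074
grip_force: 50.0
```

```bash
python3 -c "
from h import *
s=monitor.observe(); print(s['tool_pos'],s['tool_rot'],s['contact_force'],s['torque'])"
```

```text
[0.4922 0.0412 0.0885] [-3.1407  0.0014  0.6072] [-6.4743 -1.9922 15.4247] [-0.3831  1.0858  0.0554]
```

Request:
move_arm --pt "-0.4 0 0 -0.12 1" --pt "-0.4 0 0 -0.12 1" --pt "0 0 0 -0.12 1" --pt "0 0 0 -0.12 1" --pt "0 0 0 -0.12 1" --pt "0 0 0 -0.1 1" --pt "0 0 0 0 1"

```text
time: 21.2
tool_pos: [0.4916, 0.042, 0.0885]
tool_rot: [-3.14, 0.001, -0.093]
contact_force: [-5.7, 1.9, 15.4]
opening: 0.0079
grip_force: 50.0
```

```bash
python3 -c "
from h import *
s=monitor.observe(); print(s['tool_pos'],s['tool_rot'],s['contact_force'],s['torque'])"
```

```text
[0.4916 0.042  0.0885] [-3.1404  0.0013 -0.0925] [-5.6755  1.9047 15.4288] [0.5013 1.0175 0.0914]
```

Request:
move_arm --pt "-0.3 0 0 -0.06 1" --pt "0 0 0 -0.05 1" --pt "0 0 0 0 1"

```text
time: 21.5
tool_pos: [0.4918, 0.0425, 0.0885]
tool_rot: [-3.14, 0.001, -0.201]
contact_force: [-3.7, 4.8, 13.6]
opening: 0.008
grip_force: 50.0
```

```bash
python3 - <<'E'
from h import *
s=monitor.observe(); print(s['tool_pos'],s['tool_rot'],s['contact_force'],s['torque'])
im=look("side","side5"); cv2.imwrite("pics/c5.png",cv2.resize(im[190:330,240:380],None,fx=4,fy=4,interpolation=cv2.INTER_CUBIC))
E
```

```text
[0.4918 0.0425 0.0885] [-3.1395  0.0006 -0.2012] [-3.7447  4.7617 13.5975] [1.0146 0.6363 0.065 ]
```

View pics/c5.png

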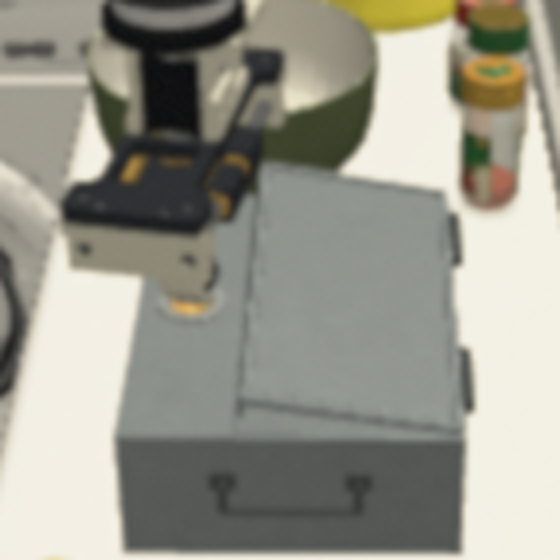

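The lid has sprung ajar; its front edge is raised at crop (245,405). I'll turn slightly further to be sure of the full quarter turn at the stop.

Request:
move_arm --pt "0 -0.4 0 -0.04 1" --pt "0 -0.3 0 -0.03 1" --pt "0 0 0 0 1" --pt "0 0 0 0 1"

```text
time: 21.95
tool_pos: [0.4919, 0.0426, 0.0886]
tool_rot: [-3.138, 0.001, -0.27]
contact_force: [-3.3, 9.1, 13.6]
opening: 0.0079
grip_force: 50.0
```

```bash
python3 - <<'E'
from h import *
s=monitor.observe(); print(s['tool_pos'],s['tool_rot'],s['contact_force'],s['torque'],s['qpos'])
E
```

```text
[0.4919 0.0426 0.0886] [-3.1382  0.0007 -0.2699] [-3.3062  9.0508 13.6319] [1.79   0.56   0.0783] [-0.0712  0.4481  1.7939  0.0044  0.8997  1.7668]
```

Sideways force is 9 N. Relieving it in +y, with a bit more turn.

Request:
move_arm --pt "-0.4 0.7 0 0 1" --pt "0 0.5 0 0 1" --pt "0 0 0 0 1"

```text
time: 22.25
tool_pos: [0.4919, 0.0427, 0.0886]
tool_rot: [-3.14, -0.0, -0.269]
contact_force: [-2.1, 3.8, 11.9]
opening: 0.0075
grip_force: 50.0
```

```bash
python3 - <<'E'
from h import *
s=monitor.observe(); print(s['tool_pos'],s['tool_rot'],s['contact_force'],s['torque'])
E
```

```text
[0.4919 0.0427 0.0886] [-3.1398 -0.0005 -0.2695] [-2.1253  3.7533 11.8871] [0.8162 0.4145 0.1526]
```

Request:
move_arm --pt "0 0.3 0 -0.04 1" --pt "0 0.2 0 -0.03 1" --pt "0 0 0 0 1"

```text
time: 22.55
tool_pos: [0.4918, 0.0429, 0.0886]
tool_rot: [-3.14, -0.0, -0.34]
contact_force: [-2.9, 3.1, 12.6]
opening: 0.0074
grip_force: 50.0
```

```bash
python3 - <<'E'
from h import *
s=monitor.observe(); print(s['tool_pos'],s['tool_rot'],s['contact_force'],s['torque'])
im=look("side","side6"); cv2.imwrite("pics/c6.png",np.hstack([cv2.resize(im[240:285,265:325],None,fx=8,fy=8,interpolation=cv2.INTER_CUBIC)]))
E
```

```text
[0.4918 0.0429 0.0886] [-3.1403 -0.0003 -0.34  ] [-2.9073  3.1493 12.5826] [0.5523 0.5503 0.2201]
```

View pics/c6.png

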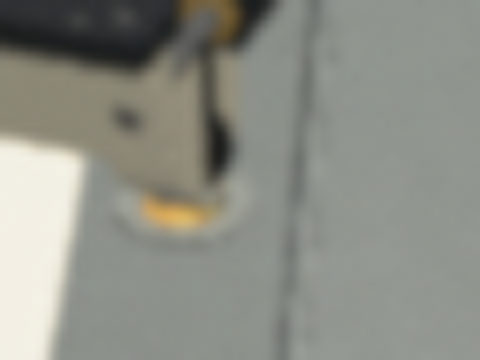

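The key's collar is seated in the plug at crop (190,195), still gripped. Torque has risen to 0.22 N m, so the lock is at its stop. Handing in.

```bash
python3 -c "
from cell import workorder
print(workorder.hand_in())"
```

```text
the job is handed in; nothing more can be done
None
```

The job is handed in at about 22.6 s: the lemon is in the bowl, the round key is fully home and held at the lock's stop in the gripper, and the lid is ajar; nothing else was moved.

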